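# Chock the rack dolly and unhitch it from its ball post

## Robot

A 6-joint arm with a two-finger parallel gripper is mounted at the origin on a cart in front of the work surface, level with it; the furniture and walls round the work are solid. World frame = base frame: x ahead of the robot, y to its left, z up, the work surface at z = 0. Lengths are in m, angles in degrees, forces in N, time in s.
With the tool pointing down it reaches from about 0.4 to 0.825 m from the base axis. Payload 7 kg.
Tool frame: the origin (TCP) lies at the very end of the fingers, on their centre line; the grasp point (between the pads) lies 19 mm behind it; z points along the fingers, y is the line along which they close (so a half turn about z gives the same grasp; the last joint's range is limited). The gripper opens to 88 mm and grips with 3 to 60 N. Pads are 19 mm wide; open, the fingers measure 130 mm over their backs; the gripper's body (78 mm by 193 mm) begins 47 mm behind the grasp point.
Start: joints at [89.387, 20.546, 0.682, 0, -70.136, -16.507], TCP at [0.199, 0.645, 0.227] pointing down, gripper open.
Joint ranges: [-176.03, 176.03], [-82.01, 121.73], [-58.28, 71.71], [-173.87, 95.51], [-174.79, -0.11], [-173.66, 173.66]. Speed limits (degrees/s): [136.94, 136.94, 172.46, 180, 180, 180].

## Interface

Orientations are given as [roll, pitch, yaw] about the fixed x, y, z axes, in that order (R = Rz(yaw) Ry(pitch) Rx(roll)).
In Python, from plant import get_obs, snapshot, camera_params, close_job, boxes_of, cut_out, landmark_of gives the robot as it stands.
- The arm moves only by the shell command python3 -m inch 'ROWS' [OPENING]. ROWS is text: rows parted by semicolons, each of 6 numbers parted by spaces: the shift along the tool's x, y, z in units of 30 cm (1.0 is 30 cm), then the turn, a rotation vector about the tool's x, y, z in units of pi rad (1.0 is pi rad). A call has 1 to 10 rows; each row is the pose to reach, as a shift and turn from the pose commanded when the call began, along the tool's axes at that moment, turning the shorter way round; what a row does not reach only later rows make up. A row lasts 1/12 s, in which the tool goes at most 41.7 mm and 7.16 degrees, less where a joint would pass 70% of its speed; a pose out of reach is approached as far as the arm can. A call with a number of a shift or a turn outside -1 to 1 is refused whole. A call with a gripper value outside its range is refused whole. OPENING is the closure, from -1 (fully open) to 1 (shut), set as the call begins (- or left out, the last holds). The fingers move at their own pace and stop on an object; the grip force is fixed at half the most. Time passes only in rows, so rows that repeat a pose let the fingers close. It gives the time, the measured TCP pose, the force, the opening and the grip force at its end, in the units of the state.
- get_obs(): the state, without advancing time (a new reading comes with each control period).
- snapshot(name): name is "scene" or "top" or "wrist"; returns the picture (400x640x3 uint8, red, green, blue); there is no depth.
- camera_params(name): a dict with "mtx" (3x3 intrinsics, pixels), "rvec" (rotation vector, rad) and "tvec" (3), from world to camera coordinates, as OpenCV has them. Camera axes: x right, y down, z forward; pixel columns grow to the right and rows downward; lengths in m; the calibration is good to about 2 mm. A picture is of the moment at which its call begins: read the wrist's pose just before it. camera_params takes no time and is no camera call; for the wrist camera it gives the pose at the moment of the call.
- close_job(): hands the job in; it is judged then, once.
Trained networks look in the newest picture that a camera, given by its name, has taken for a name from the list of things; names that differ only in an ending like _2 or _b are one class to them, and where a whole thing is asked for, a point or a joint stands for the part that bears it (a point fixed in the world has none). Each returns a list of dicts, best first, with "p" (0 to 1); they miss things now and then, are a little off and sometimes report something else, mostly with a low value. They report only what shows in the picture. A call takes as long as a camera call. They do not tell look-alikes from the thing itself.
- boxes_of(camera, thing): "rect" ([left, top, width, height] in pixels, round what is visible of it).
- cut_out(camera, thing): "pixels" (400x640 bool, what is visible of it) and "rect" ([left, top, width, height] in pixels, round what is visible of it).
- landmark_of(camera, thing): "uv" ([column, row] in pixels: a listed point, or the origin of a listed thing).
The state is a dict: "clock": time; "joint_pos": joint angles; "qvel": joint speeds; "tau": joint torques, N m; "tool_pos": TCP position; "orientation": TCP orientation; "force": force on the tool from outside, world axes, zero at the start; "moment": the same for the moment, N m; "opening": finger opening in m; "gripper_force": force on a finger pad.
Only numpy, scipy, OpenCV 4.12 (cv2) and the standard library are available. Lean on these libraries where they do the work, as an engineer would, in place of code of your own. Each camera call takes 0.05 s, during which the arm holds its last target. There are 200 camera calls.

## Task

Take the yellow chock from the parts bin and set it flat on the bench behind the dolly, squarely and snugly against the rear wheel (the end away from the ball post) on the side towards the robot, and let go of it. Then take the red latch handle, pull the latch sideways against its spring, lift the coupler at least 60 mm off the ball, and finish still holding it raised, with the chock in place. Leave everything else where it is.

Things in the scene. Friction and masses are not known exactly. Their poses are not given: they have to be found in the camera images.
- dolly: Blue bench dolly, fixed, cannot roll. Origin on the bench under the deck's middle; x runs along the tongue to the ball, y horizontally to the robot's side, the way the latch is pulled. Deck 200 x 100 mm, top at 66 mm; a jar fixed on its front half tops out at 135 mm. Black wheels, 70 mm diameter, 18 wide, at y +/-62, x -85 (rear) and +70 mm. Ball post fixed to the bench at x 280.
- chock_wheel (a point): Centre of the wheel to be chocked: the rear wheel (far from the ball) on the latch side, 35 mm above the bench, at (-85, 62, 35) mm in the dolly's frame. Wheel radius 35 mm; the tread bulges over the chock's foot, so the chock must be slid in along the bench, not lowered straight into place.
- ball_centre (a point): Centre of the steel ball, 32 mm diameter, 50 mm above the bench, on a 12 mm neck. The closed latch's jaw lies under the ball's flat shoulder.
- tongue_pivot (a point): Point on the tongue's pivot pin at the dolly's front end, 50 mm above the bench; the pin's axis is the dolly's y axis. The ball is 170 mm from it along the dolly's x.
- socket_centre (a point): Centre of the coupler's socket on the tongue: at the ball's centre when hitched, 170 mm from the pivot; it swings up with the tongue.
- tongue (a joint): Angle of the grey tongue, 0 = hitched, level; positive raises its coupler end off the ball, stop at 0.9 rad. About 0.36 kg with the latch; it drops back when let go. Raising it 0.36 rad lifts the socket 60 mm.
- latch (a joint): Travel of the spring latch on the coupler, 0 = shut, 0.016 m = fully aside. It slides along the dolly's +y. The spring pulls it shut with 3.6 N at 0 and 8.4 N at full travel. Below about 0.008 m its jaw still catches under the ball and the tongue cannot rise; once the tongue is up, the latch may shut again.
- latch_grip (a point): Grip point on the red upright latch handle, which stands on the coupler and moves with latch and tongue. Handle 22 mm along the tongue (dolly x), 14 mm across (dolly y), 46 mm tall; the grip point lies on its centre line, 16 mm below its top and 30 mm above the steel plate it stands on; 110 mm above the bench when hitched.
- chock: Loose yellow wheel chock with black ramps, about 60 g, origin at the centre of its underside. 60 mm long (x), 28 wide (y, parallel sides to grip), 32 high (z up); a 24 mm long block in the middle has full height, both ends slope alike, so either way round will do. With a ramp squarely touching a dolly wheel its origin is 50 mm, measured level, from the wheel's centre.
- parts_bin: Fixed grey open bin, 120 (x) x 195 (y) x 30 mm high, walls and floor 4 mm; one wall across the middle makes two compartments, centres at y +/-47 mm. Origin at the centre of its underside. The chock lies in one of them, its length along the bin's y within 20 degrees; the spare wheel in the other.
- spare_wheel: Loose spare wheel, black with grey hub, 60 mm diameter, 18 mm high, lying flat in the other compartment; leave it there. Origin at the centre of its underside.
- specimen_jar_2: Bystander, loose: white jar with yellow lid, 62 mm across, 69 high; leave it alone. Origin at the centre of its underside.
- timer_1: Bystander, loose: small white timer; leave it alone. Origin at the centre of its underside.
- marker_2: Bystander, loose: blue and white marker pen; leave it alone. Origin at the centre of its underside.
- reagent_bottle_1: Bystander, loose: amber bottle with white cap; leave it alone. Origin at the centre of its underside.
Things that resemble listed ones, but are neither listed nor needed, are in the scene too. Several things have the shape of the chock; the one meant has the colours described above.

How it is judged (in metres and radians):
On the way, in this order (a step that is already met when the one before it is completed fails the run):
1. the chock stands flat and square against the rear wheel on the latch side, let go (x of chock in the frame of dolly between -0.145 and -0.131 m and y of chock in the frame of dolly between 0.05 and 0.074 m and z of chock in the frame of dolly below 0.004 m and angle between chock's own z axis and vertical below 0.1 rad and angle between the x axis of chock and the x axis of dolly, either way round below 0.25 rad and contact force between chock and the fingers below 0.3 N), for 0.3 s.
2. with the chock in place and the tongue still down, the latch is pulled aside by the fingers (x of chock in the frame of dolly between -0.145 and -0.131 m and y of chock in the frame of dolly between 0.05 and 0.074 m and z of chock in the frame of dolly below 0.004 m and angle between chock's own z axis and vertical below 0.1 rad and angle between the x axis of chock and the x axis of dolly, either way round below 0.25 rad and value of joint latch above 0.009 m and value of joint tongue below 0.1 rad and contact force between the fingers and dolly above 1 N), for 0.05 s.
At the end, for the whole second after the job is handed in: Fingers still hold the coupler (over 1 N), at rest, socket at least 55 mm above the ball; chock untouched, flat, square within 0.25 rad, behind the rear latch-side wheel, at most 10 mm short of touching and within 12 mm of its middle (all of step 1 and value of joint tongue above 0.33 rad and z of socket_centre in the frame of ball_centre above 0.055 m and velocity of joint tongue between -0.1 and 0.1 rad/s and contact force between the fingers and dolly above 1 N); the arm keeps its last pose, push and grip.
It fails at once if a bystander on the bench is moved more than 30 mm (distance of any of specimen_jar_2, timer_1, marker_2, reagent_bottle_1 from where it was at the start of the episode above 0.03 m).
It fails at once if the spare wheel is moved more than 40 mm (distance of spare_wheel from where it was at the start of the episode above 0.04 m).
It also fails if it takes over 64 s, if anything falls off the work surface, if the arm or the gripper's body presses on something with over 40 N, if the wrist force passes 120 N, or if a joint passes its speed limit or range.

## Working session

There is one attempt and no reset: what is moved stays moved. The work goes in short steps, Python scripts to look and compute and a shell command to move; the robot and the scene stay as the last step left them, time stands still between calls to the robot, and variables do not carry over. Pictures are saved under pics/ and viewed, at most 10 in all, crops included, and the job is handed in when it is done.

```bash
ls; mkdir -p pics; cat > h.py <<'E'
import numpy as np, cv2
from plant import *
from scipy.spatial.transform import Rotation as R
def cam(n):
    c=camera_params(n); M=np.array(c["mtx"],float); r=cv2.Rodrigues(np.array(c["rvec"],float))[0]; t=np.array(c["tvec"],float).ravel()
    return M,r,t
def ray(n,uv,z,c=None):
    M,r,t=c or cam(n); o=-r.T@t; d=r.T@np.linalg.inv(M)@np.array([uv[0],uv[1],1.]); return o+d*(z-o[2])/d[2]
def proj(n,P,c=None):
    M,r,t=c or cam(n); q=(M@(r@np.atleast_2d(P).T+t[:,None])).T; return q[:,:2]/q[:,2:]
def shot(n,f):
    im=snapshot(n); cv2.imwrite(f"pics/{f}.png",im[:,:,::-1]); return im
def pose():
    o=get_obs(); return np.array(o["tool_pos"]),R.from_euler("xyz",o["orientation"],degrees=True)
def delta(p,rpy):
    "row from the measured pose to target"
    p0,r0=pose(); rt=R.from_euler("xyz",rpy,degrees=True)
    return np.round(np.r_[r0.inv().apply(np.array(p)-p0)/.3,(r0.inv()*rt).as_rotvec()/np.pi],4)
E
python3 - <<'E'
from h import *
a=shot("scene","s0");b=shot("top","t0");
o=get_obs();print(o)
for n in("scene","top"):
    c=cam(n);print(n,-c[1].T@c[2])
    for th in["chock_wheel","ball_centre","tongue_pivot","latch_grip","dolly","parts_bin","chock","spare_wheel"]:
        print(th,[(np.round(d["uv"]).tolist(),round(d["p"],2)) for d in landmark_of(n,th)][:4])
E
```

```text
pics
{'clock': 0.1, 'joint_pos': array([ 8.93863389e+01,  2.05884909e+01,  6.39037122e-01, -1.72469558e-02,
       -7.01377287e+01, -1.65059523e+01]), 'qvel': array([-0.12026929, -0.13418449,  0.09890958,  0.02779993, -0.09530233,
        0.01410315]), 'tau': array([-5.73526868e-04, -5.84163487e+01,  2.93751866e+01,  7.01570034e+00,
        1.01604976e-02, -4.88922694e-05]), 'tool_pos': array([0.1986087 , 0.64465093, 0.22570495]), 'orientation': array([ 1.79911803e+02, -9.22614663e-03, -1.71254784e+01]), 'force': array([-0.58148309, -0.10474394, -0.27482888]), 'moment': array([-0.01596326, -0.0543628 ,  0.00497335]), 'gripper_force': 0.0, 'opening': 0.08767647900565574}
scene [-0.2491506   1.16054893  0.89193459]
chock_wheel []
ball_centre [([302.0, 222.0], 0.56)]
tongue_pivot [([329.0, 209.0], 0.65)]
latch_grip []
dolly [([347.0, 209.0], 0.56)]
parts_bin []
chock [([205.0, 335.0], 0.64)]
spare_wheel [([266.0, 274.0], 0.51)]
top [-0.11093201 -0.03810588  1.92131754]
chock_wheel [([390.0, 240.0], 0.74)]
ball_centre [([302.0, 198.0], 0.6), ([248.0, 203.0], 0.29)]
tongue_pivot [([345.0, 210.0], 0.7)]
latch_grip [([302.0, 190.0], 0.6)]
dolly [([372.0, 221.0], 0.56), ([258.0, 206.0], 0.32)]
parts_bin [([248.0, 205.0], 0.84), ([302.0, 193.0], 0.42)]
chock [([161.0, 193.0], 0.65), ([260.0, 209.0], 0.53)]
spare_wheel [([236.0, 199.0], 0.74), ([373.0, 222.0], 0.17)]
```

View pics/t0.png

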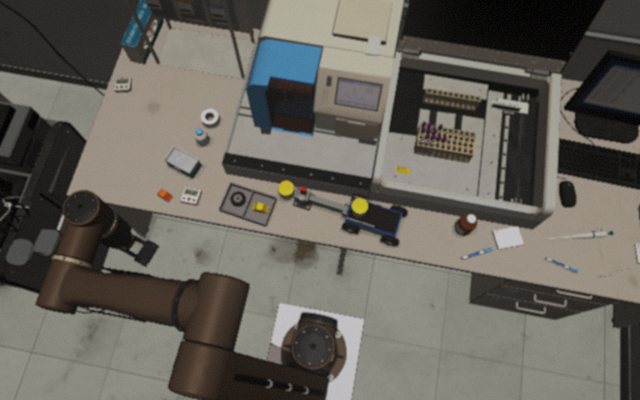

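View pics/s0.png

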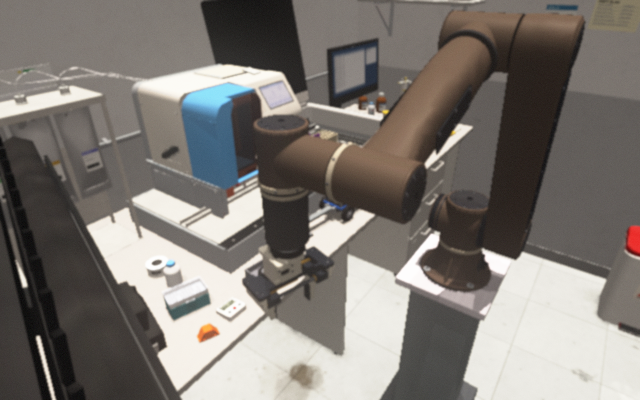

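The top view shows the bin at (248,204) with the wheel on its left and the yellow chock at (261,208). The dolly is at (372,221), with its ball and latch end at (302,193). The orange chock at (165,195) is a decoy, and the lidded jar stands right behind the latch at (286,188). The scene view is mostly blocked by the arm.

```bash
python3 - <<'E'
from h import *
c=cam("top")
for n,uv,z in[("wheel",(390,240),.035),("ball",(302,198),.05),("pivot",(345,210),.05),("grip",(302,190),.11),("dolly",(372,221),.0),("bin",(248,205),0),("chock",(260,209),.004),("spare",(236,199),.004),("jar",(286,188),.069),("bottle",(468,222),.07),("timer",(191,197),.02),("marker",(476,253),0)]:
    print(n,ray("top",uv,z,c).round(3))
M=c[0];print(M[0,0])
im=cv2.imread("pics/t0.png")[150:275,180:420];cv2.imwrite("pics/t0c.png",cv2.resize(im,None,fx=3.3,fy=3.3,interpolation=cv2.INTER_CUBIC))
# wrist camera mount
cw=cam("wrist");p,r=pose();print("wristcam in tool",r.inv().apply(-cw[1].T@cw[2]-p), (r.inv()*R.from_matrix(cw[1].T)).as_euler("xyz",degrees=True),cw[0][0,0])
print(p, delta([0.46,0.12,0.3],[180,0,-17]))
E
```

```text
wheel [ 0.452 -0.206  0.035]
ball [0.549 0.152 0.05 ]
pivot [ 0.532 -0.019  0.05 ]
grip [0.559 0.153 0.11 ]
dolly [ 0.525 -0.129  0.   ]
bin [0.497 0.36  0.   ]
chock [0.489 0.31  0.004]
spare [0.511 0.412 0.004]
jar [0.57  0.219 0.069]
bottle [ 0.566 -0.479  0.07 ]
timer [0.48  0.584 0.02 ]
marker [ 0.474 -0.538  0.   ]
517.1568651332165
wristcam in tool [ 0.08390824 -0.00020714 -0.15722797] [-1.80526779e+01 -8.99243508e-03  8.99945201e+01] 293.8913055113359
[0.1986915  0.64506476 0.22656478] [ 1.3477e+00  1.4162e+00 -2.4480e-01 -0.0000e+00  0.0000e+00 -7.0000e-04]
```

View pics/t0c.png

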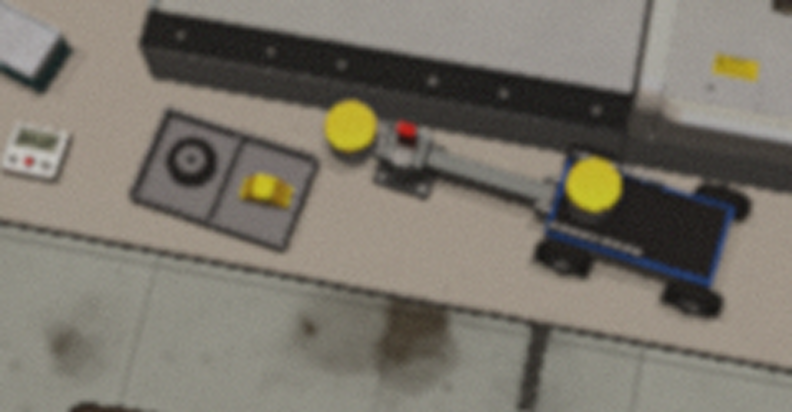

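```bash
python3 - <<'E'
from h import *
print(delta([0.48,0.33,0.30],[180,0,-98]))
E
```

```text
[ 1.2053  0.7276 -0.2448  0.      0.      0.4493]
```

```bash
python3 -m inch '0.9 0.54 -0.24 0 0 0.34;0.9 0.54 -0.24 0 0 0.34;0.9 0.54 -0.24 0 0 0.34;0.9 0.54 -0.24 0 0 0.34;0.9 0.54 -0.24 0 0 0.34;0.9 0.54 -0.24 0 0 0.34;0.9 0.54 -0.24 0 0 0.34;0.9 0.54 -0.24 0 0 0.34;0.9 0.54 -0.24 0 0 0.34;0.9 0.54 -0.24 0 0 0.34' -0.14
python3 - <<'E'
from h import *
print(delta([0.48,0.33,0.30],[180,0,-98]))
E
```

```text
clock: 1.73
tool_pos: [0.4103, 0.4095, 0.2995]
orientation: [-179.9, 0.1, -78.7]
force: [-0.7, -0.2, -0.5]
opening: 0.0501
gripper_force: 0.0
[ 3.054e-01 -1.758e-01 -2.000e-03 -2.000e-04  4.000e-04  1.074e-01]
```

```bash
python3 -m inch '0.305 -0.176 0 0 0 0.107;0.305 -0.176 0 0 0 0.107;0.305 -0.176 0 0 0 0.107;0.305 -0.176 0 0 0 0.107;0.305 -0.176 0 0 0 0.107'
python3 - <<'E'
from h import *
c=cam("wrist");shot("wrist","w1")
for th,z in[("chock",.004),("spare_wheel",.004),("parts_bin",0),("ball_centre",.05),("latch_grip",.11),("tongue_pivot",.05),("specimen_jar_2",0)]:
    for d in landmark_of("wrist",th)[:3]: print(th,np.round(d["uv"],1),round(d["p"],2),ray("wrist",d["uv"],z,c).round(4))
print(pose()[0])
E
```

```text
clock: 2.15
tool_pos: [0.4795, 0.3316, 0.2981]
orientation: [180.0, -0.0, -97.5]
force: [-0.5, 0.0, -0.3]
opening: 0.0502
gripper_force: 0.0
chock [314.1 149.5] 0.7 [0.4892 0.3056 0.004 ]
chock [351.3 348.3] 0.63 [0.4713 0.6904 0.004 ]
spare_wheel [308.8 211.9] 0.82 [0.5119 0.4044 0.004 ]
parts_bin [316.6 184. ] 0.81 [0.4931 0.3607 0.    ]
ball_centre [239.3  33.3] 0.96 [0.5578 0.1487 0.05  ]
latch_grip [222.1  19.3] 0.73 [0.5593 0.1487 0.11  ]
specimen_jar_2 [252.5 100.8] 0.57 [0.5688 0.2245 0.    ]
[0.47884231 0.33247854 0.29857901]
```

View pics/w1.png

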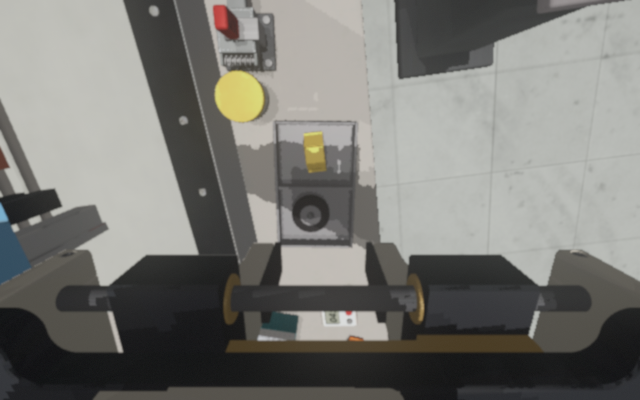

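The wrist view shows the bin centred at (316,184), with the yellow chock at (315,151) slightly turned and the spare wheel at (310,212). The red handle is at (225,20) and the lidded jar at (240,97).

```bash
python3 - <<'E'
from h import *
c=cam("wrist");im=shot("wrist","w2")
for th in("chock","parts_bin"):
    d=cut_out("wrist",th)
    for e in d[:2]:
        m=np.array(e["pixels"]).astype(np.uint8);ys,xs=np.nonzero(m)
        z=.02 if th=="chock" else .03
        P=np.array([ray("wrist",(x,y),z,c)[:2] for x,y in zip(xs,ys)])
        (cx,cy),(w,h),a=cv2.minAreaRect((P*1000).astype(np.float32));
        box=cv2.boxPoints(((cx,cy),(w,h),a));e1=box[1]-box[0];e2=box[2]-box[1];L=e1 if np.hypot(*e1)>np.hypot(*e2) else e2
        print(th,round(e["p"],2),e["rect"],cx,cy,w,h,"long axis deg",np.degrees(np.arctan2(L[1],L[0]))%180)
k=cv2.resize(im[110:190,260:380],None,fx=6,fy=6,interpolation=cv2.INTER_CUBIC);cv2.imwrite("pics/w2c.png",k[:,:,::-1])
d=landmark_of("wrist","chock")
for e in d:print(e["uv"],ray("wrist",e["uv"],.004,c))
E
```

```text
chock 0.95 [302.4, 129.9, 21.4, 40.8] 488.2466125488281 306.62554931640625 58.6075325012207 29.267303466796875 long axis deg 88.56128
chock 0.7 [210.7, 3.9, 56.8, 38.9] 561.397216796875 131.19955444335938 39.47255325317383 69.24642944335938 long axis deg 164.42085
parts_bin 0.8 [275.2, 120.0, 80.3, 126.7] 494.23675537109375 358.51544189453125 194.84698486328125 119.35359954833984 long axis deg 81.91804
[311.6, 151.5] [0.49294036 0.30925654 0.004     ]
[352.2, 346.2] [0.46847855 0.68724583 0.004     ]
```

View pics/w2c.png

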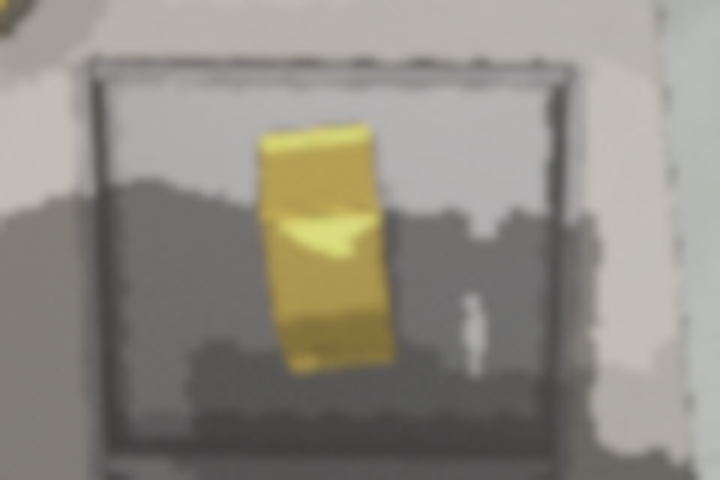

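```bash
python3 - <<'E'
from h import *
print(delta([0.489,0.307,0.08],[180,0,-91.3]),delta([0.489,0.307,0.010],[180,0,-91.3]))
# ledge height: match bolts
cw=cam("wrist");ct=cam("top")
def tri(a,b):
    P1=cw[0]@np.c_[cw[1],cw[2]];P2=ct[0]@np.c_[ct[1],ct[2]]
    X=cv2.triangulatePoints(P1,P2,np.array(a,float).reshape(2,1),np.array(b,float).reshape(2,1)).ravel();X=X[:3]/X[3]
    return X.round(3), (proj("top",X,ct)[0]-b).round(1)
B=[(180+x/3.3,150+y/3.3) for x,y in[(180,35),(270,52),(341,65),(432,82),(503,95),(596,110)]]
for w in[(153,11),(183,120),(202,191)]:
    for b in B: print(w,np.round(b),*tri(w,b))
E
```

```text
[ 0.0784 -0.0435  0.7286 -0.      0.     -0.0347] [ 0.0784 -0.0435  0.9619 -0.      0.     -0.0347]
(153, 11) [235. 161.] [0.419 0.301 0.605] [-0.3  2.4]
(153, 11) [262. 166.] [0.479 0.252 0.461] [-0.1  1.5]
(153, 11) [283. 170.] [0.536 0.206 0.325] [-0.1  0.8]
(153, 11) [311. 175.] [0.626 0.132 0.109] [ 0.  -0.1]
(153, 11) [332. 179.] [ 0.715  0.06  -0.102] [ 0.  -0.8]
(153, 11) [361. 183.] [ 0.869 -0.064 -0.464] [ 0.1 -1.5]
(183, 120) [235. 161.] [0.355 0.262 0.756] [-0.2  3.4]
(183, 120) [262. 166.] [0.48  0.253 0.457] [0.  1.5]
(183, 120) [283. 170.] [0.629 0.24  0.103] [-0. -0.]
(183, 120) [311. 175.] [ 0.965  0.211 -0.696] [-0.1 -2. ]
(183, 120) [332. 179.] [ 1.602  0.165 -2.213] [ 0.2 -3.6]
(183, 120) [361. 183.] [  7.529  -0.236 -16.271] [ 0.8 -5.5]
(202, 191) [235. 161.] [-0.176 -0.07   2.016] [  -1.3 -114.8]
(202, 191) [262. 166.] [0.623 0.322 0.118] [-0.1  0. ]
(202, 191) [283. 170.] [0.181 0.082 1.168] [-4.8  8.1]
(202, 191) [311. 175.] [-0.011 -0.008  1.624] [-9.9 31.2]
(202, 191) [332. 179.] [-0.053 -0.027  1.722] [-13.8  50.8]
(202, 191) [361. 183.] [-0.079 -0.038  1.784] [-18.8  78.8]
```

```bash
python3 -m inch '0.078 -0.044 0 0 0 -0.035;0.078 -0.044 0.3 0 0 -0.035;0.078 -0.044 0.55 0 0 -0.035;0.078 -0.044 0.7 0 0 -0.035;0.078 -0.044 0.73 0 0 -0.035;0.078 -0.044 0.73 0 0 -0.035;0.078 -0.044 0.73 0 0 -0.035;0.078 -0.044 0.73 0 0 -0.035'
python3 - <<'E'
from h import *
c=cam("wrist");im=shot("wrist","w3")
for e in cut_out("wrist","chock")[:2]:
    ys,xs=np.nonzero(e["pixels"]);P=np.array([ray("wrist",(x,y),.02,c)[:2] for x,y in zip(xs,ys)])
    print(round(e["p"],2),e["rect"],cv2.minAreaRect((P*1000).astype(np.float32)))
for e in landmark_of("wrist","chock")[:2]:print(e["uv"],ray("wrist",e["uv"],.004,c))
print(delta([0.489,0.307,0.010],[180,0,-91.3]))
E
```

```text
clock: 3.42
tool_pos: [0.4878, 0.3052, 0.0766]
orientation: [179.8, -0.3, -91.3]
force: [0.9, 0.4, 0.5]
opening: 0.0501
gripper_force: 0.0
0.93 [297.7, 186.2, 42.8, 66.7] ((488.2967834472656, 303.5513610839844), (57.50237274169922, 30.53611946105957), 89.67774200439453)
[320.0, 219.0] [0.48964662 0.30875485 0.004     ]
[ 0.0049  0.0063  0.2403 -0.0009  0.0007  0.0003]
```

View pics/w3.png

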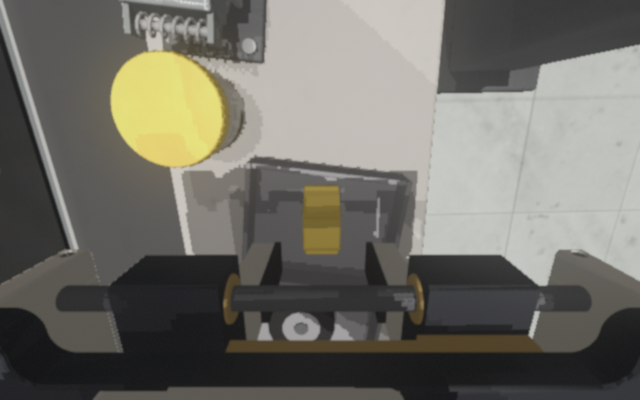

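The chock is upright and square between the fingers, centred at (321,220). Next I descend and grip it.

```bash
python3 -m inch '0 0 0.1 0 0 0;0 0 0.18 0 0 0;0 0 0.22 0 0 0;0 0 0.225 0 0 0;0 0 0.225 0 0 0;0 0 0.225 0 0 0' && python3 -m inch '0 0 0 0 0 0;0 0 0 0 0 0;0 0 0 0 0 0;0 0 0 0 0 0;0 0 0 0 0 0;0 0 0 0 0 0' 1 && python3 -m inch '0 0 -0.05 0 0 0;0 0 -0.15 0 0 0;0 0 -0.3 0 0 0;0 0 -0.4 0 0 0;0 0 -0.4 0 0 0;0 0 -0.4 0 0 0'
```

```text
clock: 4.07
tool_pos: [0.4906, 0.3083, 0.0144]
orientation: [-179.9, 0.2, -91.3]
force: [-0.2, 0.8, 0.4]
opening: 0.0499
gripper_force: 0.0
clock: 4.57
tool_pos: [0.4895, 0.3071, 0.0127]
orientation: [-180.0, 0.0, -91.3]
force: [-2.4, -0.1, 6.6]
opening: 0.0277
gripper_force: 30.0
clock: 5.07
tool_pos: [0.4901, 0.3079, 0.1344]
orientation: [-179.8, 0.2, -91.3]
force: [-0.8, -0.3, -1.5]
opening: 0.0275
gripper_force: 30.0
```

```bash
python3 -m inch '0 0 -0.15 0 0 0;0.1 0.01 -0.3 0 0 0;0.25 0.03 -0.38 0 0 0;0.4 0.04 -0.38 0 0 0;0.55 0.055 -0.38 0 0 0;0.7 0.07 -0.38 0 0 0;0.85 0.085 -0.38 0 0 -0.01;1.0 0.1 -0.38 0 0 -0.02' && python3 -m inch '0.2 0.01 0 0 0 0;0.35 0.03 0 0 0 0;0.5 0.04 0 0 0 0;0.65 0.055 0 0 0 0;0.8 0.06 0 0 0 0;0.95 0.06 0 0 0 0;1.0 0.065 0 0 0 0;1 0.065 0 0 0 0.01;1 0.065 0 0 0 0.02;1 0.065 0 0 0 0.02'
python3 - <<'E'
from h import *
c=cam("wrist");im=shot("wrist","w4")
for th,z in[("chock_wheel",.035),("ball_centre",.05),("latch_grip",.11),("tongue_pivot",.05),("dolly",0)]:
    for d in landmark_of("wrist",th)[:3]: print(th,np.round(d["uv"],1),round(d["p"],2),ray("wrist",d["uv"],z,c).round(4))
print(pose()[0],get_obs()["joint_pos"].round(1))
E
```

```text
clock: 5.73
tool_pos: [0.4557, 0.0433, 0.2447]
orientation: [179.9, -0.0, -87.6]
force: [2.5, 0.2, -1.6]
opening: 0.0276
gripper_force: 30.0
clock: 6.57
tool_pos: [0.4488, -0.2562, 0.2439]
orientation: [179.8, 0.1, -91.5]
force: [-0.1, -0.2, -0.7]
opening: 0.0275
gripper_force: 30.0
chock_wheel [324.3 213.8] 0.6 [ 0.4472 -0.2069  0.035 ]
chock_wheel [275.5 256.6] 0.56 [ 0.5167 -0.1455  0.035 ]
dolly [275.3 256.7] 0.74 [ 0.5237 -0.1267  0.    ]
[ 0.44995423 -0.25460193  0.24579679] [ -7.7   4.8 -17.3  -0.  -67.9   6.6]
```

View pics/w4.png

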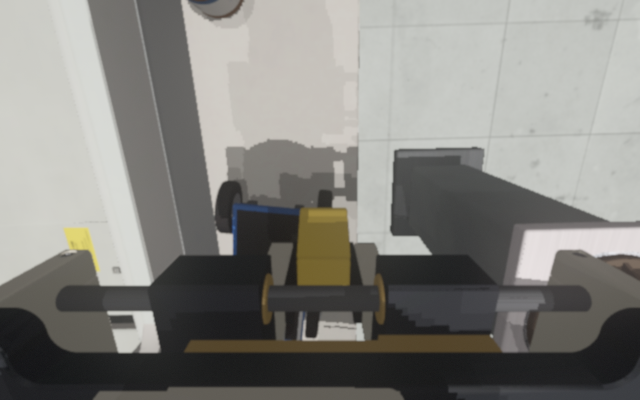

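The held chock at (324,247) hides most of the chock wheel at (325,205), and the deck's rear edge runs from (233,205) to (303,210). I'll back up over the dolly for an unblocked look.

```bash
python3 -m inch '-0.1 0 -0.05 0 0 0;-0.24 0 -0.15 0 0 0;-0.38 0 -0.2 0 0 0;-0.5 0 -0.2 0 0 0;-0.5 0 -0.2 0 0 0;-0.5 0 -0.2 0 0 0;-0.5 0 -0.2 0 0 0'
python3 - <<'E'
from h import *
c=cam("wrist");im=shot("wrist","w5")
for i in range(2):
  if i: c=cam("wrist");im=shot("wrist","w5b")
  for th,z in[("chock_wheel",.035),("ball_centre",.05),("tongue_pivot",.05),("dolly",0)]:
    for d in landmark_of("wrist",th)[:3]: print(th,np.round(d["uv"],1),round(d["p"],2),ray("wrist",d["uv"],z,c).round(4))
print(pose()[0],get_obs()["joint_pos"].round(1))
for th,z in[("tongue_pivot",.05),("latch_grip",.11),("ball_centre",.05)]:pass
cv2.imwrite("pics/w5c.png",cv2.resize(im[40:290,160:440],None,fx=2.4,fy=2.4,interpolation=cv2.INTER_CUBIC)[:,:,::-1])
np.savez("w5cam.npz",M=c[0],r=c[1],t=c[2])
E
```

```text
clock: 7.45
tool_pos: [0.4532, -0.1043, 0.3061]
orientation: [-180.0, 0.0, -91.1]
force: [0.7, -0.4, -0.0]
opening: 0.028
gripper_force: 30.0
tongue_pivot [269.6 227.6] 0.67 [ 0.5358 -0.0174  0.05  ]
dolly [278.9 148.6] 0.65 [ 0.5215 -0.1296  0.    ]
dolly [322.2 250.2] 0.19 [ 0.4574  0.0477 -0.    ]
chock_wheel [323.   96.7] 0.55 [ 0.4501 -0.2052  0.035 ]
tongue_pivot [268.5 227.7] 0.96 [ 0.5372 -0.0199  0.05  ]
dolly [279.  150.4] 0.72 [ 0.5207 -0.1292  0.    ]
[ 0.45316097 -0.10581176  0.30574272] [ 11.2  -2.4 -16.9   0.  -75.5 -12.5]
```

View pics/w5c.png

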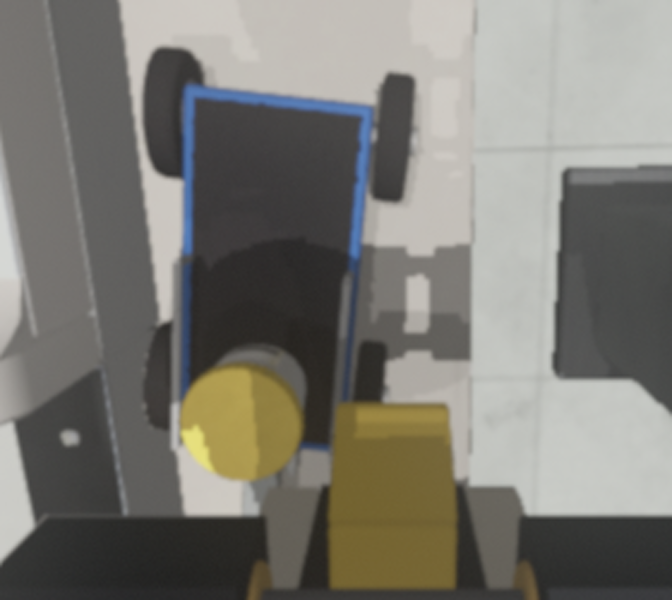

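The crop clearly shows the deck: rear corners at (186,86) and (372,107), front edge near row 447. The chock wheel's tread runs from (390,73) to (390,200). I'll fit the dolly pose from these.

```bash
python3 - <<'E'
from h import *
from scipy.optimize import least_squares
f=np.load("w5cam.npz");c=(f["M"],f["r"],f["t"])
full=lambda u,v:(u/2.4+160,v/2.4+40)
A=ray("wrist",full(186,86),.066,c);B=ray("wrist",full(372,107),.066,c);C=ray("wrist",full(332,448),.066,c);D=ray("wrist",full(356,250),.066,c)
print("rear edge len",np.linalg.norm(A-B),A,B,C,D)
e=A-B; th=np.arctan2(e[1],e[0])+np.pi/2; print("x-axis deg from rear edge",np.degrees(th)); s=C-B;print("deg side",np.degrees(np.arctan2(s[1],s[0])),np.linalg.norm(s), np.degrees(np.arctan2(*(D-B)[[1,0]])))
# fit
pts=[((-.1,-.05,.066),full(186,86),1),((-.1,.05,.066),full(372,107),1),((.11,0,.05),(269,227.7),.4),((-.085,.053,.07),full(386,133),.0)]
ct=cam("top");cw=c
obsT=[((.28,0,.05),(302,198),.7),((.11,0,.05),(345,210),.7),((-.085,.062,.035),(390,240),.7)]
def T(p,X):
    X=np.array(X);cs,sn=np.cos(p[2]),np.sin(p[2]);return np.array([p[0]+cs*X[0]-sn*X[1],p[1]+sn*X[0]+cs*X[1],X[2]])
# first wrist pic 1 points for the ball (world measured)
Wm=[((.28,0,.05),(.5578,.1487)),((.28,0,.11),(.5593,.1487))]
def res(p):
    r=[]
    for X,uv,w in pts:r+=list(w*(proj("",T(p,X),cw)[0]-uv))
    for X,uv,w in obsT:r+=list(w*(proj("",T(p,X),ct)[0]-uv)*1.0)
    for X,w in Wm:r+=list((T(p,X)[:2]-w)/.004)
    return r
s=least_squares(res,[.52,-.128,1.47]);p=s.x;print("dolly",p[:2],np.degrees(p[2]));print(np.round(s.fun,1))
for n,X in[("wheel",(-.085,.062,.035)),("goal",(-.135,.062,0)),("pre",(-.18,.062,0)),("grip",(.28,0,.11))]:print(n,T(p,X).round(4))
print(full(*[0,0]),(np.array(proj("",[T(p,(-.12,.053,.035)),T(p,(-.12,.071,.035)),T(p,(-.05,.071,.035)),T(p,(.1,.05,.066))],cw))-[160,40])*2.4)
np.save("dolly.npy",p)
E
```

```text
rear edge len 0.09677767316558407 [ 0.55580205 -0.23100918  0.066     ] [ 0.45981793 -0.21864117  0.066     ] [ 0.49026894 -0.02709211  0.066     ] [ 0.47106271 -0.14519567  0.066     ]
x-axis deg from rear edge 82.65762301169256
deg side 80.96714173978057 0.19395439890716526 81.2953987599806
dolly [ 0.52075138 -0.12604376] 82.58885855132337
[-1.4 -0.5  1.2 -0.1  0.5  0.7 -0.   0.   0.5 -1.4 -0.2 -0.5 -0.7  0.5
 -0.2  0.7 -0.6  0.7]
wheel [ 0.4483 -0.2023  0.035 ]
goal [ 0.4419 -0.2519  0.    ]
pre [ 0.4361 -0.2965  0.    ]
grip [0.5569 0.1516 0.11  ]
(160.0, 40.0) [[385.0774103   73.03163277]
 [417.25579212  76.7607291 ]
 [403.32700636 206.01075187]
 [342.70434356 457.89906915]]
```

```bash
cat >> h.py <<'E'
def T(p,X):
    X=np.array(X);cs,sn=np.cos(p[2]),np.sin(p[2]);return np.array([p[0]+cs*X[0]-sn*X[1],p[1]+sn*X[0]+cs*X[1],X[2]])
D=np.array([.52075,-.12604,np.radians(82.5)])
E
python3 - <<'E'
from h import *
for X in[(-.185,.062,.15),(-.185,.062,.03),(-.185,.062,.010)]:print(T(D,X),delta(T(D,X),[180,0,-97.5]))
E
```

```text
[ 0.43513307 -0.30136468  0.15      ] [ 6.530e-01  4.480e-02  5.192e-01  1.000e-04 -0.000e+00  3.430e-02]
[ 0.43513307 -0.30136468  0.03      ] [ 6.530e-01  4.470e-02  9.192e-01  1.000e-04 -0.000e+00  3.430e-02]
[ 0.43513307 -0.30136468  0.01      ] [ 6.530e-01  4.470e-02  9.859e-01  1.000e-04 -0.000e+00  3.430e-02]
```

```bash
python3 -m inch '0.1 0 0 0 0 0.01;0.23 0.015 0 0 0 0.02;0.36 0.025 0 0 0 0.034;0.5 0.035 0 0 0 0.034;0.6 0.045 0.1 0 0 0.034;0.653 0.045 0.22 0 0 0.034;0.653 0.045 0.35 0 0 0.034;0.653 0.045 0.48 0 0 0.034;0.653 0.045 0.52 0 0 0.034;0.653 0.045 0.52 0 0 0.034' && python3 -m inch '0 0 0.1 0 0 0;0 0 0.22 0 0 0;0 0 0.34 0 0 0;0 0 0.41 0 0 0;0 0 0.43 0 0 0;0 0 0.43 0 0 0;0 0 0.43 0 0 0;0 0 0.43 0 0 0'
python3 - <<'E'
from h import *
for X in[(-.185,.062,.010),(-.135,.062,.010)]:print(T(D,X),delta(T(D,X),[180,0,-97.5]))
E
```

```text
clock: 8.78
tool_pos: [0.4326, -0.3005, 0.1458]
orientation: [179.6, 0.1, -97.5]
force: [0.6, 0.2, -1.4]
opening: 0.0279
gripper_force: 30.0
clock: 9.45
tool_pos: [0.4371, -0.3015, 0.023]
orientation: [-179.8, -0.0, -97.4]
force: [-0.3, -0.0, -0.3]
opening: 0.028
gripper_force: 30.0
[ 0.43513307 -0.30136468  0.01      ] [ 0.0004  0.0068  0.0434 -0.0011 -0.0003  0.0007]
[ 0.44165938 -0.25179243  0.01      ] [-0.1663  0.0064  0.0433 -0.0011 -0.0003  0.0007]
```

```bash
python3 -m inch '0 0.005 0.02 0 0 0;0 0.005 0.04 0 0 0;0 0.005 0.04 0 0 0;0 0.005 0.04 0 0 0;0 0.005 0.04 0 0 0' && python3 -c "
from h import *
for i in range(3):
  snapshot('wrist');print(pose()[0],get_obs()['force'])"
```

```text
clock: 9.87
tool_pos: [0.4338, -0.3007, 0.009]
orientation: [180.0, -0.0, -97.4]
force: [1.2, 0.3, -1.3]
opening: 0.028
gripper_force: 30.0
[ 0.4337776  -0.30073381  0.00896444] [ 0.00669203 -0.52249885 -1.51392415]
[ 0.43384165 -0.30073327  0.00897301] [ 0.12770158  0.82616741 -1.20226703]
[ 0.43387998 -0.3007367   0.00896602] [-0.93928466 -0.16221239 -1.38529827]
```

```bash
python3 -m inch '0 0 0.004 0 0 0;0 0 0.004 0 0 0;0 0 0.007 0 0 0;0 0 0.007 0 0 0' && python3 -m inch '0 0 0.004 0 0 0;0 0 0.004 0 0 0;0 0 0.004 0 0 0'; python3 -c "
from h import *
for i in range(3):
  snapshot('wrist');print(pose()[0],get_obs()['force'])"
```

```text
clock: 10.35
tool_pos: [0.434, -0.3008, 0.0086]
orientation: [-180.0, -0.0, -97.4]
force: [-5.5, 4.8, 21.9]
opening: 0.0278
gripper_force: 30.0
clock: 10.6
tool_pos: [0.4339, -0.3009, 0.0084]
orientation: [-180.0, -0.0, -97.3]
force: [-8.5, 8.5, 32.6]
opening: 0.0276
gripper_force: 30.0
[ 0.43395838 -0.3008621   0.008359  ] [-8.92546615  8.10162581 32.57479154]
[ 0.43395748 -0.30085647  0.00834981] [-8.584418    7.76914374 33.38909587]
[ 0.43396029 -0.30089143  0.00836435] [-6.96822326  7.71050761 33.52455568]
```

```bash
python3 -m inch '0 0 -0.009 0 0 0;0 0 -0.009 0 0 0;-0.03 0 -0.009 0 0 0;-0.06 0 -0.009 0 0 0;-0.09 0 -0.009 0 0 0;-0.12 0 -0.009 0 0 0;-0.14 0 -0.009 0 0 0;-0.14 0 -0.009 0 0 0;-0.14 0 -0.009 0 0 0'; python3 -c "
from h import *
for i in range(2):
  snapshot('wrist');p=pose()[0];c,s=np.cos(D[2]),np.sin(D[2]);print(p,get_obs()['force'].round(1),'dolly xy',np.array([[c,s],[-s,c]])@(p[:2]-D[:2]),delta(T(D,(-.135,.062,.0095)),[180,0,-97.5]))"
```

```text
clock: 11.5
tool_pos: [0.4398, -0.2576, 0.0084]
orientation: [-180.0, 0.0, -97.3]
force: [-0.2, 4.5, 7.2]
opening: 0.0278
gripper_force: 30.0
[ 0.43979209 -0.25775423  0.00845846] [0.1 4.5 7.4] dolly xy [-0.14115453  0.06307314] [-0.0205 -0.0036 -0.0035 -0.0002  0.0002  0.0009]
[ 0.43977336 -0.25781541  0.00846553] [0.8 4.8 7.9] dolly xy [-0.14121762  0.06308373] [-0.0207 -0.0037 -0.0034 -0.0002  0.0002  0.0008]
```

```bash
python3 -m inch '-0.005 0 -0.001 0 0 0;-0.01 0 -0.001 0 0 0;-0.01 0 -0.001 0 0 0;-0.01 0 -0.001 0 0 0'; python3 -m inch '-0.005 0 0 0 0 0;-0.007 0 0 0 0 0;-0.007 0 0 0 0 0;-0.007 0 0 0 0 0';  python3 -m inch '-0.005 0 0 0 0 0;-0.007 0 0 0 0 0;-0.007 0 0 0 0 0;-0.007 0 0 0 0 0'
```

```text
clock: 11.93
tool_pos: [0.4396, -0.2556, 0.0085]
orientation: [180.0, 0.0, -97.4]
force: [0.6, 2.3, 2.4]
opening: 0.028
gripper_force: 30.0
clock: 12.27
tool_pos: [0.4397, -0.255, 0.0085]
orientation: [180.0, -0.1, -97.4]
force: [-0.8, -9.2, 0.4]
opening: 0.028
gripper_force: 30.0
clock: 12.6
tool_pos: [0.4397, -0.2547, 0.0086]
orientation: [180.0, -0.2, -97.4]
force: [-1.8, -23.8, -4.0]
opening: 0.0277
gripper_force: 30.0
```

```bash
python3 -m inch '0.011 0 0 0 0 0;0.011 0 0 0 0 0;0.011 0 0 0 0 0' && python3 -m inch '0 0 0 0 0 0;0 0 0 0 0 0;0 0 0 0 0 0;0 0 0 0 0 0;0 0 0 0 0 0;0 0 0 0 0 0' -0.14 && python3 -m inch '0 0 -0.05 0 0 0;0 0 -0.12 0 0 0;0 0 -0.25 0 0 0;0 0 -0.4 0 0 0;0 0 -0.53 0 0 0;0 0 -0.66 0 0 0;-0.14 0 -0.78 0 0 0;-0.27 0 -0.8 0 0 0;-0.3 0 -0.8 0 0 0;-0.3 0 -0.8 0 0 0'
python3 - <<'E'
from h import *
c=cam("wrist");im=shot("wrist","w6")
Rt=R.from_euler("z",-D[2])
for th,z in[("chock",0),("chock_wheel",.035),("dolly",0)]:
    for d in landmark_of("wrist",th)[:2]:
        P=ray("wrist",d["uv"],z,c);print(th,d["uv"],round(d["p"],2),P.round(4),Rt.apply(P-np.r_[D[:2],0]).round(4))
print(pose()[0])
cv2.imwrite("pics/w6c.png",cv2.resize(im[0:250,200:440],None,fx=2.4,fy=2.4,interpolation=cv2.INTER_CUBIC)[:,:,::-1])
E
```

```text
clock: 12.85
tool_pos: [0.4395, -0.2553, 0.0084]
orientation: [180.0, 0.0, -97.4]
force: [-0.2, -1.7, 2.4]
opening: 0.0279
gripper_force: 30.0
clock: 13.35
tool_pos: [0.4398, -0.255, 0.0085]
orientation: [180.0, 0.0, -97.4]
force: [-0.2, -0.8, -0.4]
opening: 0.0494
gripper_force: 0.0
clock: 14.18
tool_pos: [0.4522, -0.1634, 0.2505]
orientation: [-179.8, 0.1, -97.3]
force: [-0.1, -0.7, -0.6]
opening: 0.0499
gripper_force: 0.0
chock [322.7, 103.2] 0.59 [ 0.4418 -0.2529  0.    ] [-0.1361  0.0617  0.    ]
chock_wheel [322.0, 142.3] 0.68 [ 0.4484 -0.2067  0.035 ] [-0.0894  0.0612  0.035 ]
dolly [278.6, 201.7] 0.6 [ 0.5227 -0.1264  0.    ] [-0.0001 -0.002   0.    ]
[ 0.45099797 -0.16619914  0.24814049]
```

View pics/w6c.png

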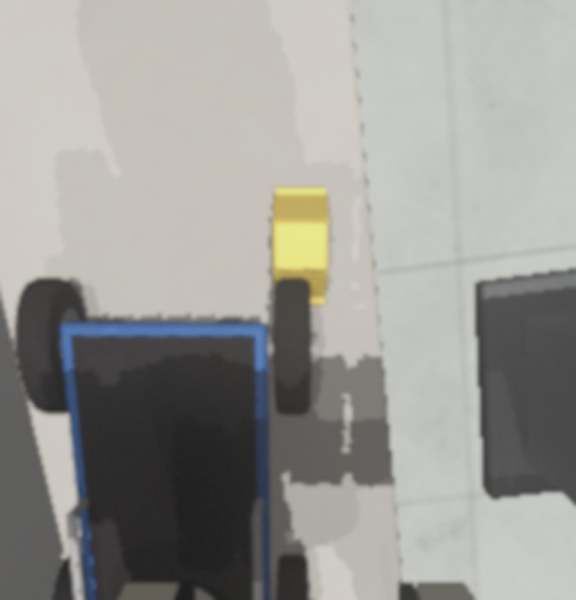

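The chock sits flat and square against the chock wheel: block at crop (301,240), ramp under the tread at (293,285), measured (-0.136, 0.062) in the dolly frame. Next is the latch, after checking clearance to the machine.

```bash
python3 - <<'E'
from h import *
c=cam("top")
for uv in[(272,130),(320,133),(250,122)]:
    for z in(.12,.2,.3):print(uv,z,ray("top",uv,z,c).round(3))
print(delta([.50,.23,.27],[180,0,-97.5]))
E
```

```text
(272, 130) 0.12 [0.778 0.316 0.12 ]
(272, 130) 0.2 [0.738 0.301 0.2  ]
(272, 130) 0.3 [0.689 0.281 0.3  ]
(320, 133) 0.12 [0.8   0.131 0.12 ]
(320, 133) 0.2 [0.76  0.123 0.2  ]
(320, 133) 0.3 [0.709 0.114 0.3  ]
(250, 122) 0.12 [0.795 0.409 0.12 ]
(250, 122) 0.2 [0.755 0.389 0.2  ]
(250, 122) 0.3 [0.705 0.364 0.3  ]
[-1.3307e+00  8.1000e-03 -7.3000e-02  3.0000e-04 -0.0000e+00  6.0000e-04]
```

```bash
python3 -m inch '-0.05 0 -0.07 0 0 0;-0.18 0 -0.09 0 0 0;-0.32 0 -0.09 0 0 0;-0.46 0 -0.09 0 0 0;-0.6 0 -0.09 0 0 0;-0.73 0 -0.09 0 0 0;-0.86 0 -0.09 0 0 0;-1 0 -0.09 0 0 0' && python3 -m inch '-0.13 0 0 0 0 0;-0.25 0 0 0 0 0;-0.32 0 0 0 0 0;-0.33 0 0 0 0 0;-0.33 0 0 0 0 0;-0.33 0 0 0 0 0;-0.33 0 0 0 0 0' -0.3
python3 - <<'E'
from h import *
c=cam("wrist");im=shot("wrist","w7")
Rt=R.from_euler("z",-D[2])
for th,z in[("ball_centre",.05),("latch_grip",.11),("latch_grip",.11),("tongue_pivot",.05)]:
    for d in landmark_of("wrist",th)[:2]:
        P=ray("wrist",d["uv"],z,c);print(th,d["uv"],round(d["p"],2),P.round(4),Rt.apply(P-np.r_[D[:2],0]).round(4))
print(pose()[0])
hsv=cv2.cvtColor(im,cv2.COLOR_RGB2HSV);m=((hsv[...,0]<8)|(hsv[...,0]>172))&(hsv[...,1]>140)&(hsv[...,2]>60)
n,l,st,ce=cv2.connectedComponentsWithStats(m.astype(np.uint8));i=np.argsort(-st[1:,4])[:3]+1;print(st[i],ce[i])
g=T(D,(.28,0,.11));print(g,"predicted handle top/bottom px",proj("",[T(D,(.28+a,b,z)) for z in(.126,.082) for a in(-.011,.011) for b in(-.007,.007)],c).round(0).tolist())
cv2.imwrite("pics/w7c.png",cv2.resize(im[40:290,180:400],None,fx=2.4,fy=2.4,interpolation=cv2.INTER_CUBIC)[:,:,::-1])
E
```

```text
clock: 15.05
tool_pos: [0.4899, 0.132, 0.2751]
orientation: [180.0, -0.0, -97.5]
force: [1.9, -0.8, -0.8]
opening: 0.05
gripper_force: 0.0
clock: 15.63
tool_pos: [0.5028, 0.228, 0.2753]
orientation: [180.0, -0.0, -97.5]
force: [0.2, 0.1, 0.2]
opening: 0.0566
gripper_force: 0.0
ball_centre [272.1, 120.3] 0.78 [0.5564 0.1505 0.05  ] [0.2788 0.0008 0.05  ]
latch_grip [260.6, 124.0] 0.71 [0.5589 0.1517 0.11  ] [ 0.2804 -0.0016  0.11  ]
latch_grip [260.6, 124.0] 0.71 [0.5589 0.1517 0.11  ] [ 0.2804 -0.0016  0.11  ]
[0.50276481 0.22864551 0.27588553]
[[254 113  13  20 237]] [[259.82700422 122.4556962 ]]
[0.55729733 0.15156456 0.11      ] predicted handle top/bottom px [[251.0, 113.0], [265.0, 113.0], [253.0, 136.0], [267.0, 136.0], [260.0, 112.0], [272.0, 112.0], [261.0, 132.0], [273.0, 132.0]]
```

View pics/w7c.png

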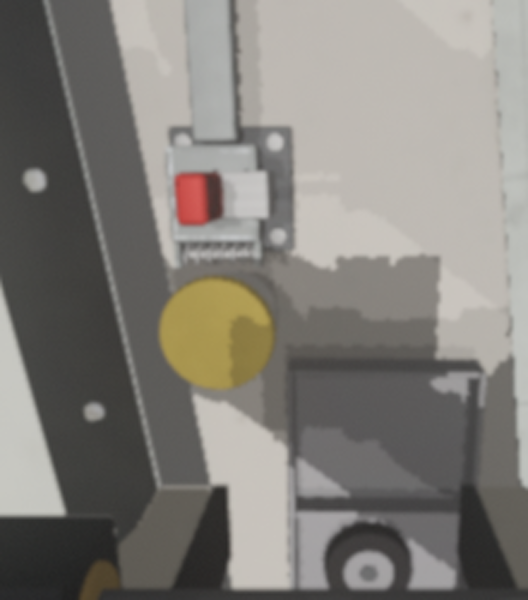

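The red handle's top spans crop (176,174) to (208,222), within about 2 mm of the prediction. The ledge's near top edge runs from (45,0) to (160,490), so I'll check finger clearance to it.

```bash
python3 - <<'E'
from h import *
c=cam("wrist");Rt=R.from_euler("z",-D[2]);H=np.array([.557,.1505,0])
for z in(.10,.11,.12,):
    for uv in[(45,0),(91,195),(160,490)]:
        P=ray("",(uv[0]/2.4+180,uv[1]/2.4+40),z,c);print(z,P.round(3),Rt.apply(P-H).round(3))
for P in([.557,.1505,.14],[.557,.1505,.092]):print(delta(P,[180,0,-97.5]))
E
```

```text
0.1 [0.607 0.064 0.1  ] [-0.079 -0.061  0.1  ]
0.1 [0.607 0.144 0.1  ] [-0.   -0.05  0.1 ]
0.1 [0.607 0.293 0.1  ] [ 0.148 -0.031  0.1  ]
0.11 [0.604 0.067 0.11 ] [-0.077 -0.057  0.11 ]
0.11 [0.604 0.144 0.11 ] [-0.    -0.047  0.11 ]
0.11 [0.603 0.289 0.11 ] [ 0.143 -0.028  0.11 ]
0.12 [0.6   0.069 0.12 ] [-0.075 -0.054  0.12 ]
0.12 [0.6   0.144 0.12 ] [-0.001 -0.044  0.12 ]
0.12 [0.6   0.284 0.12 ] [ 0.138 -0.025  0.12 ]
[ 2.350e-01 -2.129e-01  4.529e-01 -1.000e-04  1.000e-04  3.000e-04]
[ 2.351e-01 -2.128e-01  6.129e-01 -1.000e-04  1.000e-04  3.000e-04]
```

```bash
python3 -m inch '0.06 -0.06 0 0 0 0;0.15 -0.14 0 0 0 0;0.235 -0.213 0 0 0 0;0.235 -0.213 0.1 0 0 0;0.235 -0.213 0.22 0 0 0;0.235 -0.213 0.34 0 0 0;0.235 -0.213 0.41 0 0 0;0.235 -0.213 0.42 0 0 0;0.235 -0.213 0.42 0 0 0;0.235 -0.213 0.42 0 0 0' 0.36
python3 - <<'E'
from h import *
snapshot("wrist");c=cam("wrist");im=shot("wrist","w8");print(pose()[0],get_obs()["opening"],get_obs()["force"])
hsv=cv2.cvtColor(im,cv2.COLOR_RGB2HSV);m=((hsv[...,0]<8)|(hsv[...,0]>172))&(hsv[...,1]>140)&(hsv[...,2]>60)
n,l,st,ce=cv2.connectedComponentsWithStats(m.astype(np.uint8));i=np.argsort(-st[1:,4])[:3]+1;print(st[i],ce[i])
p,r=pose();print("tcp px",proj("",p,c))
for H in([.557,.1505],[.5573,.1516]):
  u=np.array([np.cos(D[2]),np.sin(D[2])]);v=np.array([-u[1],u[0]])
  print(proj("",[np.r_[np.array(H)+a*u+b*v,z] for z in(.126,) for a in(-.011,.011) for b in(-.007,.007)],c).round(0).tolist())
for d in landmark_of("wrist","latch_grip")[:2]:print(d["uv"],d["p"],ray("",d["uv"],.11,c))
print(delta([.557,.1505,.092],[180,0,-97.5]))
E
```

```text
clock: 16.72
tool_pos: [0.558, 0.1515, 0.1512]
orientation: [-179.9, 0.0, -97.4]
force: [0.8, 0.3, 1.1]
opening: 0.0279
gripper_force: 0.0
[0.55821147 0.15191171 0.15180863] 0.028149619133124828 [-0.40761096  0.34066827  0.07801739]
[[314 203  19  45 726]] [[322.93526171 226.50688705]]
tcp px [[322.0902245  256.71196438]]
[[313.0, 221.0], [334.0, 221.0], [314.0, 251.0], [334.0, 251.0]]
[[313.0, 223.0], [334.0, 223.0], [313.0, 252.0], [334.0, 252.0]]
[323.5, 246.1] 0.74 [0.55919049 0.16557362 0.11      ]
[ 0.0053  0.0033  0.1987 -0.0009  0.0006  0.0006]
```

```bash
python3 -m inch '0.007 0.003 0.05 0 0 0;0.007 0.003 0.1 0 0 0;0.007 0.003 0.15 0 0 0;0.007 0.003 0.185 0 0 0;0.007 0.003 0.19 0 0 0;0.007 0.003 0.19 0 0 0' && python3 -m inch '0 0 0 0 0 0;0 0 0 0 0 0;0 0 0 0 0 0;0 0 0 0 0 0;0 0 0 0 0 0' 1
```

```text
clock: 17.37
tool_pos: [0.5559, 0.1493, 0.0928]
orientation: [180.0, -0.0, -97.4]
force: [0.3, -0.4, 0.7]
opening: 0.0283
gripper_force: 0.0
clock: 17.78
tool_pos: [0.5571, 0.1496, 0.0936]
orientation: [-179.9, 0.1, -97.4]
force: [3.7, -1.1, 3.4]
opening: 0.0141
gripper_force: 30.0
```

```bash
python3 -m inch '0 0.012 0 0 0 0;0 0.024 0 0 0 0;0 0.036 0 0 0 0;0 0.046 0 0 0 0;0 0.048 0 0 0 0;0 0.048 0 0 0 0;0 0.048 0 0 0 0;0 0.048 0 0 0 0'
python3 - <<'E'
from h import *
snapshot("wrist");p,r=pose();print(p,get_obs()["force"],get_obs()["gripper_force"])
Rt=R.from_euler("z",-D[2]);print(Rt.apply(p-np.array([.5571,.1496,.0936])))
# arc about pivot: tool orientation tilts with tongue
pv=T(D,(.11,0,.05));ax=np.array([-np.sin(D[2]),np.cos(D[2]),0])
# positive raises +x end: rotation about -y
for a in(.05,.1,.15,.2,.25,.3,.35,.4,.43):
    q=R.from_rotvec(-ax*a);P=pv+q.apply(p-pv);print(a,np.round(np.r_[r.inv().apply(P-p)/.3,(r.inv()*q*r).as_rotvec()/np.pi],4).tolist())
E
```

```text
clock: 18.45
tool_pos: [0.5435, 0.1514, 0.0936]
orientation: [-179.8, 0.1, -97.4]
force: [7.7, -3.6, 0.6]
opening: 0.0138
gripper_force: 30.0
[0.54347847 0.15141722 0.09365631] [ 7.93605103 -3.04953462  1.05455206] 29.99964863061905
[2.37055159e-05 1.37421919e-02 5.63092779e-05]
0.05 [0.0079, -0.0001, -0.0278, 0.0, -0.0159, 0.0001]
0.1 [0.0173, -0.0002, -0.0552, 0.0001, -0.0318, 0.0001]
0.15 [0.0279, -0.0002, -0.0821, 0.0001, -0.0477, 0.0002]
0.2 [0.0399, -0.0003, -0.1084, 0.0001, -0.0637, 0.0002]
0.25 [0.0533, -0.0003, -0.1341, 0.0002, -0.0796, 0.0003]
0.3 [0.0678, -0.0004, -0.1591, 0.0002, -0.0955, 0.0003]
0.35 [0.0836, -0.0004, -0.1834, 0.0003, -0.1114, 0.0004]
0.4 [0.1006, -0.0005, -0.2068, 0.0003, -0.1273, 0.0004]
0.43 [0.1114, -0.0005, -0.2204, 0.0003, -0.1369, 0.0005]
```

```bash
python3 -m inch '0.008 0 -0.028 0 -0.016 0;0.017 0 -0.055 0 -0.032 0;0.028 0 -0.082 0 -0.048 0;0.04 0 -0.108 0 -0.064 0;0.04 0 -0.108 0 -0.064 0;0.04 0 -0.108 0 -0.064 0'; python3 - <<'E'
from h import *
p,r=pose();p0=np.array([.5435,.1514,.0936]);r0=R.from_euler("xyz",[-179.85,.1,-97.4],degrees=True)
pv=T(D,(.11,0,.05));ax=np.array([-np.sin(D[2]),np.cos(D[2]),0])
print(p,get_obs()["force"],(r*r0.inv()).as_rotvec()@-ax)
# landed angle by position
Rt=R.from_euler("z",-D[2]);f=lambda p:np.arctan2(*(Rt.apply(p-pv)[[2,0]]));print("angle",f(p)-f(p0))
for a in(.25,.3,.35,.4,.44):
    q=R.from_rotvec(-ax*a);P=pv+q.apply(p0-pv);print(a,np.round(np.r_[r.inv().apply(P-p)/.3,(r.inv()*q*r0).as_rotvec()/np.pi],4).tolist())
E
```

```text
clock: 19.0
tool_pos: [0.5427, 0.1392, 0.1268]
orientation: [-179.7, 11.7, -97.5]
force: [8.5, 1.2, -3.0]
opening: 0.0138
gripper_force: 30.0
[0.54270402 0.13918477 0.1268007 ] [ 8.4853757   1.15559987 -3.00974348] 0.20273509059270783
angle 0.20406284068575814
0.25 [0.0076, 0.0026, -0.0255, -0.0009, -0.015, -0.0003]
0.3 [0.0169, 0.0024, -0.0529, -0.0008, -0.031, -0.0002]
0.35 [0.0274, 0.0023, -0.0798, -0.0008, -0.0469, -0.0002]
0.4 [0.0394, 0.0021, -0.1062, -0.0008, -0.0628, -0.0001]
0.44 [0.0498, 0.002, -0.1268, -0.0008, -0.0755, -0.0]
```

Forces are low, so the tongue is following the tool. I'll continue the arc.

```bash
python3 -m inch '0.008 0 -0.026 0 -0.015 0;0.017 0 -0.053 0 -0.031 0;0.027 0 -0.08 0 -0.047 0;0.039 0 -0.106 0 -0.063 0;0.05 0 -0.127 0 -0.0755 0;0.05 0 -0.127 0 -0.0755 0;0.05 0 -0.127 0 -0.0755 0;0.05 0 -0.127 0 -0.0755 0;0.05 0 -0.127 0 -0.0755 0;0.05 0 -0.127 0 -0.0755 0'; python3 - <<'E'
from h import *
c=cam("wrist");im=shot("wrist","w9");t=shot("top","t9")
p,r=pose();p0=np.array([.5435,.1514,.0936]);pv=T(D,(.11,0,.05))
Rt=R.from_euler("z",-D[2]);f=lambda p:np.arctan2(*(Rt.apply(p-pv)[[2,0]]));print("angle",f(p)-f(p0),get_obs()["force"],get_obs()["opening"])
for cm in("wrist","top"):
  for th,z in[("latch_grip",.18),("ball_centre",.05),("socket_centre",.12),("chock",0)]:
    cc=cam(cm)
    for d in landmark_of(cm,th)[:2]:
        P=ray(cm,d["uv"],z,cc);print(cm,th,np.round(d["uv"]),round(d["p"],2),Rt.apply(P-np.r_[D[:2],0]).round(4))
def redbox(i):
    h=cv2.cvtColor(i,cv2.COLOR_RGB2HSV);m=((h[...,0]<8)|(h[...,0]>172))&(h[...,1]>140)&(h[...,2]>60)
    n,l,st,ce=cv2.connectedComponentsWithStats(m.astype(np.uint8));k=np.argsort(-st[1:,4])[:2]+1;return st[k].tolist()
print(redbox(im), redbox(cv2.imread("pics/w8.png")[...,::-1].copy()), proj("",p-r.apply([0,0,.019]),c))
E
```

```text
clock: 19.83
tool_pos: [0.5399, 0.1176, 0.1608]
orientation: [-179.7, 25.2, -97.3]
force: [7.8, 1.7, 1.3]
opening: 0.0139
gripper_force: 30.0
angle 0.43689532516528473 [8.08870055 0.90200644 1.17397245] 0.013932146132931573
wrist latch_grip [319. 270.] 0.96 [0.2285 0.0113 0.18  ]
wrist ball_centre [309. 183.] 0.58 [ 0.2777 -0.0007  0.05  ]
top latch_grip [246. 207.] 0.62 [0.4394 0.1466 0.18  ]
top chock [400. 246.] 0.55 [-0.1325  0.0579  0.    ]
top chock [160. 192.] 0.51 [0.8287 0.147  0.    ]
[[309, 234, 28, 51, 1209]] [[314, 203, 19, 45, 726]] [[321.97305841 274.18844304]]
```

```bash
python3 - <<'E'
from h import *
c=cam("wrist");p,r=pose()
for s in(0,.01):
  for zt in(-.0324,.0136):
    print(s,zt,proj("",[p+r.apply([a,b,zt+s]) for a in(-.011,.011) for b in(-.007,.007)],c).round(0).tolist())
o=get_obs();print(o["qvel"].round(2),o["force"],o["gripper_force"],o["clock"])
E
```

```text
0 -0.0324 [[308.0, 308.0], [336.0, 308.0], [307.0, 269.0], [336.0, 269.0]]
0 0.0136 [[311.0, 262.0], [333.0, 262.0], [311.0, 231.0], [333.0, 231.0]]
0.01 -0.0324 [[309.0, 296.0], [335.0, 296.0], [308.0, 259.0], [335.0, 259.0]]
0.01 0.0136 [[312.0, 255.0], [332.0, 255.0], [312.0, 225.0], [333.0, 225.0]]
[-0.04 -0.02 -0.03  0.02 -0.13 -0.01] [8.12255114 0.44249425 0.52373712] 29.99964326620102 20.3333
```

The handle sits in the fingers where predicted, with no slip. The tongue is at about 0.437 rad, a lift of about 72 mm, and the chock is in place.

```bash
python3 -c "
from plant import *
print(close_job())"
```

```text
the job is handed in; nothing more can be done
None
```

I handed the job in at about 20 s of the 64 s allowed: the chock is set against the rear wheel on the robot's side and released, and the gripper still holds the coupler about 72 mm above the ball; no verdict came back.

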